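# Ready the bobbin winder: stand up its thread cone, pull the switch knob

### The job

Get the bobbin winder running: first stand the fallen cone of thread upright, wide foot down, in the middle of the round cork feed plate and let go of it. Then pull the black knob on the winder's sloping face straight out until it clicks on, and let go so that it rests in its out position. The winder only stands on the bench, so do not drag or tip it, and leave the shears, the case and the oil bottle where they are.

Things in the scene. Friction and masses are not known exactly. Their poses are not given: they have to be found in the camera images.
- cone_mid (a point): The middle (half-way up, on the axis) of a cone of grey thread, 150 mm tall, 0.16 kg, lying on its side at the start. Its +z axis runs from the foot to the narrow top. The foot is a flange of 34 mm radius, 8 mm thick; the wound body above it tapers from 27 mm radius at the flange to 24 mm at the top. Because the flange is wider, the lying cone slopes about 4 degrees down towards its top end. It can roll on the bench, and it pivots between the fingers if it is swung quickly.
- plate_top (a point): The centre of the upper face of the round flat feed plate: cork on steel, 60 mm radius, 8 mm thick, fixed on the bench, no rim and no spindle. z is up.
- knob_grip (a point): The point on the axis of the black winder knob in the middle of its head. The head is a fluted cylinder of 21 mm radius, 38 mm long (19 mm either side of this point along the axis), on a thin 9 mm radius stem; when off, a 14 mm gap lies between the head and the sloping face. +z of this point is the knob's axis and the direction to pull: outward from the face, 35 degrees from vertical, leaning towards the winder's front (its -x). y is level, across the face.
- knob (a joint): How far the knob is pulled out of the winder (m): 0 = in (off); it has a spring and a click. Pulling must overcome up to about 9 N at 3 to 4 mm; short of 8 mm it springs back to off; beyond 8 mm it snaps outward by itself and comes to rest at about 16 mm (on) when free; pulled further the spring pushes back (about 12 N at 18.5 mm) up to a hard stop at 19 mm.
- winder: The bobbin winder: ochre painted console 190 mm deep (x), 150 mm wide (y), 153 mm high at the back, with a 128 mm long front face that slopes 35 degrees and carries the knob in its middle, a small spindle with a bobbin on top (180 mm high) and a hand wheel on its +y side. It weighs about 3 kg and stands loose on a rubber base, 200 x 160 mm: a pull well above 15 N drags or tips it. Origin: centre of the underside; x points to its back, z up.
- shears: Bystander: tailor's shears with orange handles, 210 mm long, lying flat on the bench, 12 mm high; origin at the pivot, blades along +x.
- case: Bystander: a closed grey and white plastic case, 94 x 134 x 44 mm; origin at the centre of the underside.
- oil: Bystander: a small white oil bottle, 22 mm radius, 110 mm tall, standing; origin at the centre of the underside.
Mind the look-alikes: they are no part of the job. Several things look just like the part that bears cone_mid: the one meant starts farthest to the robot's left.

How it is judged:
By the outcome, as a careful person would: the job done as asked, in the order asked, and still so for the second after the job is handed in, with the robot touching nothing.
It also fails if it takes over 54 s, if anything falls off the work surface, if the arm or the gripper's body presses on something with over 40 N, if the wrist force passes 120 N, or if a joint passes its speed limit or range.

### The arm

A 7-joint arm with a two-finger parallel gripper is mounted at the origin on the work surface. World frame = base frame: x ahead of the robot, y to its left, z up, the work surface at z = 0. Lengths are in m, angles in rad, forces in N, time in s.
With the tool pointing down it reaches from about 0.35 to 0.9 m from the base axis. Payload 8.1 kg.
Tool frame: the origin (TCP) lies at the very end of the fingers, on their centre line; the grasp point (between the pads) lies 19 mm behind it; z points along the fingers, y is the line along which they close (so a half turn about z gives the same grasp; the last joint's range is limited). The gripper opens to 92 mm and grips with 3 to 60 N. Pads are 19 mm wide; open, the fingers measure 130 mm over their backs; the gripper's body (75 mm by 190 mm) begins 47 mm behind the grasp point.
Start: joints at [1.125, 0.434, 0.025, 1.573, -0.012, 1.134, -0.075], TCP at [0.21, -0.589, 0.227] pointing down, gripper open.
Joint ranges: [-2.62, 2.62], [-0.44, 2.09], [-1.27, 1.32], [0.08, 2.57], [-1.32, 4.46], [0.12, 2], [-2.74, 2.74]. Speed limits (rad/s): [2.22, 2.22, 3.01, 3.01, 3.14, 3.14, 3.14].

### API

Orientations are given as a rotation vector (axis times angle).
In Python, from cell import readout, cams, job gives the robot as it stands.
- The arm moves only by the tool drive_tool, never from a script. Its argument "commands" is a list of rows, each a list of 3 entries, a list of its own where there are three numbers: the turn, a rotation vector about the tool's x, y, z in rad, then the shift along the tool's x, y, z in cm, then the gripper's target within -1 to 1 (fully open at 1, half-way at 0, shut at -1). A call has 1 to 20 rows; each row is the pose to reach, as a shift and turn from the pose commanded when the call began, along the tool's axes at that moment; what a row does not reach only later rows make up. A row lasts 1/12 s, in which the tool goes at most 41.7 mm and 7.16 degrees, less where a joint would pass 70% of its speed; a pose out of reach is approached as far as the arm can. A call with a gripper value outside its range is refused whole. The fingers move at their own pace and stop on an object; "newtons" is the grip in N (left out, the last holds). Time passes only in rows, so rows that repeat a pose let the fingers close. It gives the time, the measured TCP pose, the force, the opening and the grip force at its end, in the units of the state.
- readout.observe(): the state, without advancing time (a new reading comes with each control period).
- cams.get_image(name): name is "scene" or "top" or "wrist"; returns the picture (400x640x3 uint8, blue, green, red); there is no depth.
- cams.camera_info(name): a dict with "camera_matrix" (3x3 intrinsics, pixels), "R" (3x3) and "t" (3): a world point X has camera coordinates R X + t. Camera axes: x right, y down, z forward; pixel columns grow to the right and rows downward; lengths in m; the calibration is good to about 2 mm. A picture is of the moment at which its call begins: read the wrist's pose just before it. camera_info takes no time and is no camera call; for the wrist camera it gives the pose at the moment of the call.
- job.sign_off(): hands the job in; it is judged then, once.
The state is a dict: "clock": time; "joints": joint angles; "dq": joint speeds; "joint_efforts": joint torques, N m; "position": TCP position; "ee_rot": TCP orientation; "force": force on the tool from outside, world axes, zero at the start; "ft_torque": the same for the moment, N m; "width": opening from 0.0 (shut) to 1.0 (fully open); "gripper_force": force on a finger pad.
Only numpy, scipy, OpenCV 4.12 (cv2) and the standard library are available. Lean on these libraries where they do the work, as an engineer would, in place of code of your own. Each camera call takes 0.05 s, during which the arm holds its last target. There are 200 camera calls.

## Working session

There is one attempt and no reset: what is moved stays moved. The work goes in short steps, Python scripts to look and compute and a tool call to move; the robot and the scene stay as the last step left them, time stands still between calls to the robot, and variables do not carry over. Pictures are saved under pics/ and viewed, at most 10 in all, crops included, and the job is handed in when it is done.

Besides the shell and the picture viewer there is one more tool, called after "Emit:" as name(argument=value, ...) on one line, values as JSON. drive_tool: Moves the arm, as the interface text tells. Its arguments: {"type":"object","properties":{"commands":{"type":"array"},"newtons":{"type":"number"}},"required":["commands"]}

```bash
mkdir -p pics
python3 - <<'E'
from cell import readout,cams
import cv2,numpy as np
s=readout.observe();print(s)
for n in("scene","top"):
    cv2.imwrite(f"pics/{n}0.png",cams.get_image(n));i=cams.camera_info(n);print(n,i)
E
```

```text
{'clock': 0.0, 'joints': array([ 1.12539163,  0.43520611,  0.02495153,  1.57410972, -0.01157477,
        1.13398607, -0.07509211]), 'dq': array([-0.00012146,  0.0004672 ,  0.00097395,  0.00042069, -0.00199109,
        0.00012793, -0.00133492]), 'joint_efforts': array([-3.34879610e-05, -6.67852378e+01,  9.85498242e-01, -3.14455855e+01,
       -6.04852522e-02,  4.28826793e-02,  1.24040762e-04]), 'position': array([ 0.20985764, -0.58816804,  0.22595033]), 'ee_rot': array([-3.09408036e+00, -5.35537072e-01,  6.57643378e-04]), 'force': array([ 0.17488777,  0.58211443, -0.73890799]), 'ft_torque': array([ 0.0066273 , -0.00219844,  0.03513898]), 'gripper_force': 0.0, 'width': 0.9987802049093903}
scene {'camera_matrix': array([[370.19336022,   0.        , 318.61239427],
       [  0.        , 370.19336022, 202.41311922],
       [  0.        ,   0.        ,   1.        ]]), 'R': array([[ 0.18268469,  0.98314243,  0.00756765],
       [ 0.83612291, -0.1513074 , -0.52726137],
       [-0.51722799,  0.10265007, -0.84966945]]), 't': array([ 0.03103529, -0.43947271,  1.52565962])}
top {'camera_matrix': array([[361.31349163,   0.        , 325.62696136],
       [  0.        , 361.31349163, 202.58036427],
       [  0.        ,   0.        ,   1.        ]]), 'R': array([[-0.02586129, -0.99944367, -0.02106033],
       [-0.98031539,  0.02948012, -0.19522465],
       [ 0.1957369 ,  0.015597  , -0.98053241]]), 't': array([-0.11110744,  0.57923568,  1.4148332 ])}
```

View pics/scene0.png

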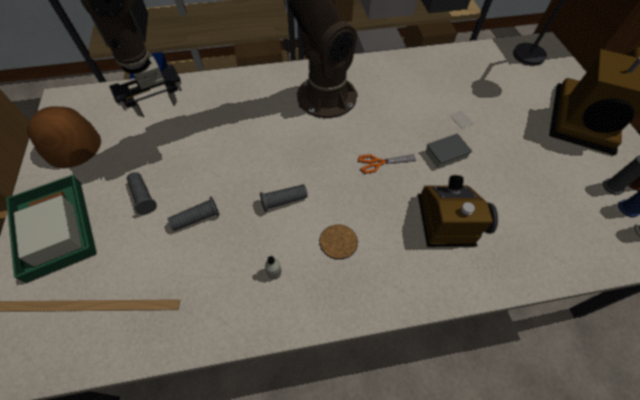

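View pics/top0.png

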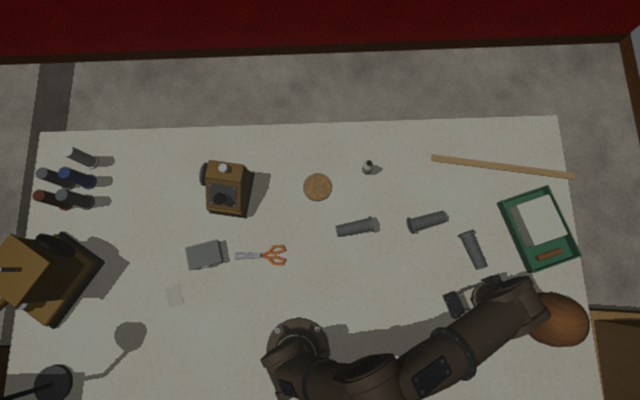

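The lookalike grey lying cones in the top image are at (357,227), (427,221) and (472,249). The cylinders near (75,180) at far left need checking, so I'll enlarge both areas.

Run:
```python
import cv2,numpy as np
t=cv2.imread("pics/top0.png")
a=cv2.resize(t[135:225,20:130],None,fx=3.6,fy=3.6,interpolation=2)
b=cv2.resize(t[150:270,320:500],None,fx=3.6*110/180*1.0,fy=3.6*110/180,interpolation=2)
c=cv2.resize(t[205:250,325:390],(396,274),interpolation=2)
d=cv2.resize(t[150:225,190:265],(300,300),interpolation=2)
W=np.zeros((600,800,3),np.uint8)
for im,x,y in((a,0,0),(b,400,0),(c,0,326),(d,400,300)):
    h,w=im.shape[:2];h=min(h,600-y);w=min(w,800-x);W[y:y+h,x:x+w]=im[:h,:w]
W=np.clip(W.astype(float)*1.7,0,255).astype(np.uint8)
cv2.imwrite("pics/crop1.png",W)
```

```text
(no output)
```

View pics/crop1.png

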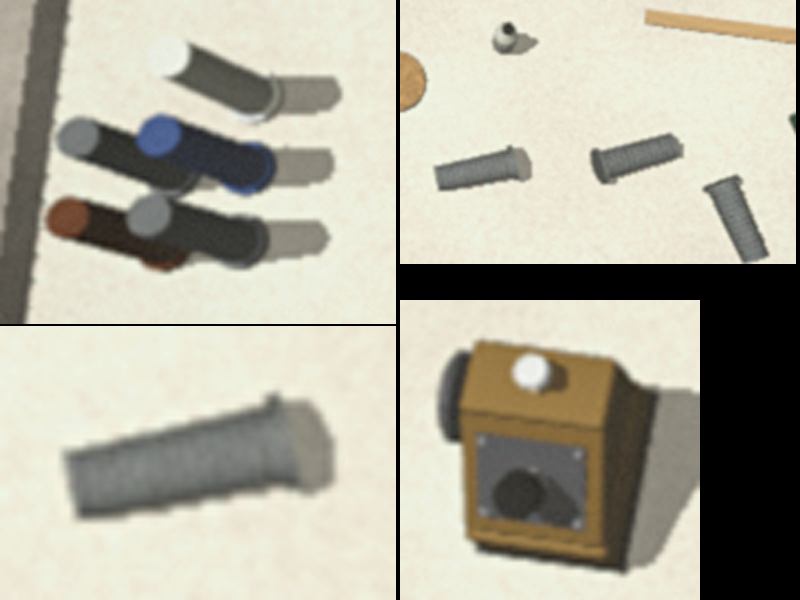

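The left group, around (75,180) in the top image, are standing cones. The target is the leftmost lying grey cone at (357,227), with its foot to the right at about (372,224.5) and its top at about (337,231). The winder knob is at about (219,198).

```bash
cat > h.py <<'E'
from cell import readout,cams
import cv2,numpy as np
from scipy.spatial.transform import Rotation as R
def ray(i,p):
    d=i["R"].T@np.linalg.inv(i["camera_matrix"])@[*p,1]; return -i["R"].T@i["t"],d
def onz(i,p,z):
    o,d=ray(i,p); return o+d*(z-o[2])/d[2]
def proj(i,X):
    c=np.atleast_2d(X)@i["R"].T+i["t"]; q=c@i["camera_matrix"].T; return q[:,:2]/q[:,2:]
def tri(a,b):
    A=[];y=[]
    for i,p in(a,b):
        o,d=ray(i,p);d/=np.linalg.norm(d);M=np.eye(3)-np.outer(d,d);A.append(M);y.append(M@o)
    return np.linalg.lstsq(np.vstack(A),np.hstack(y),rcond=None)[0]
E
python3 - <<'E'
from h import *
T=cams.camera_info("top");S=cams.camera_info("scene")
print("top",onz(T,(337.3,231.1),.024),"foot",onz(T,(371.8,224.5),.034))
for n,i,(x,y) in(("top",T,(318,187)),("scene",S,(339,241))):
    im=cv2.imread(f"pics/{n}0.png")[y-25:y+25,x-25:x+25]
    h=cv2.cvtColor(im,cv2.COLOR_BGR2HSV); m=(h[...,1]>90).astype(np.uint8)
    c=max(cv2.findContours(m,0,2)[0],key=cv2.contourArea);e=cv2.fitEllipse(c)
    p=(e[0][0]+x-25,e[0][1]+y-25);print(n,p,e[1],onz(T if n=="top" else S,p,.008))
print("knob",tri((T,(219.5,198)),(S,(456,183))))
# winder base corners front top image crop
for q in((480,550),(625,570)): print("base front",onz(T,(190+(q[0]-400)/4,150+(q[1]-300)/4),.0))
print("scene base", [onz(S,p,0) for p in((427,245),(420,193),(477,242))])
for n,p,i in(("oil",(368,168),T),("case",(205,255),T),("shears",(262,256),T)): print(n,onz(i,p,.01))
s=readout.observe();i=cams.camera_info("wrist");Rt=R.from_rotvec(s["ee_rot"]).as_matrix()
print("cam in tool",Rt.T@(-i["R"].T@i["t"]-s["position"]),"\n",i["R"]@Rt,i["camera_matrix"])
print(Rt)
E
```

```text
top [ 0.46184326 -0.17143537  0.024     ] foot [ 0.48364724 -0.31252424  0.034     ]
top (317.1836128234863, 186.7961826324463) (25.90301513671875, 26.586217880249023) [ 0.65484117 -0.09242158  0.008     ]
scene (338.16808700561523, 241.25576210021973) (33.00603485107422, 36.560455322265625) [ 0.66061331 -0.09163647  0.008     ]
knob [0.59114465 0.28429318 0.13491608]
base front [0.55897365 0.36424389 0.        ]
base front [0.53304433 0.20968888 0.        ]
scene base [array([0.72010483, 0.18367068, 0.        ]), array([0.52767036, 0.2258182 , 0.        ]), array([0.73867918, 0.34422821, 0.        ])]
oil [ 0.73016333 -0.31134031  0.01      ]
case [0.3803319 0.3749391 0.01     ]
shears [0.3699263  0.13975186 0.01      ]
cam in tool [ 0.07803006  0.00033157 -0.15839388] 
 [[-7.44781143e-04  9.99999147e-01  1.07302612e-03]
 [-9.58394787e-01 -4.07503986e-04 -2.85445734e-01]
 [-2.85445053e-01 -1.24097724e-03  9.58394273e-01]] [[291.63448191   0.         320.14958191]
 [  0.         291.63448191 199.24329498]
 [  0.           0.           1.        ]]
[[ 9.41833230e-01  3.36080091e-01 -5.82766388e-04]
 [ 3.36080568e-01 -9.41832443e-01  1.22524887e-03]
 [-1.37086538e-04 -1.34983656e-03 -9.99999080e-01]]
```

Emit:
drive_tool(commands=[[[0, 0, -1.38], [36.4, -23.7, 2.6], 1], [[0, 0, -1.38], [36.4, -23.7, 2.6], 1], [[0, 0, -1.38], [36.4, -23.7, 2.6], 1], [[0, 0, -1.38], [36.4, -23.7, 2.6], 1], [[0, 0, -1.38], [36.4, -23.7, 2.6], 1], [[0, 0, -1.38], [36.4, -23.7, 2.6], 1], [[0, 0, -1.38], [36.4, -23.7, 2.6], 1], [[0, 0, -1.38], [36.4, -23.7, 2.6], 1], [[0, 0, -1.38], [36.4, -23.7, 2.6], 1], [[0, 0, -1.38], [36.4, -23.7, 2.6], 1], [[0, 0, -1.38], [36.4, -23.7, 2.6], 1], [[0, 0, -1.38], [36.4, -23.7, 2.6], 1], [[0, 0, -1.38], [36.4, -23.7, 2.6], 1], [[0, 0, -1.38], [36.4, -23.7, 2.6], 1]], newtons=25)

```text
clock: 1.27
position: [0.4725, -0.244, 0.2004]
ee_rot: [-2.049, -2.38, 0.001]
force: [-0.3, -0.7, -0.7]
width: 0.998
gripper_force: 0.0
```

Run:
```python
from h import *
s=readout.observe();print(s["clock"],s["joints"].round(3),s["position"],R.from_rotvec(s["ee_rot"]).as_matrix().round(3))
cv2.imwrite("pics/w1.png",cams.get_image("wrist"))
```

```text
1.2667 [ 0.697  0.346 -0.417  1.808  0.163  1.022  0.366] [ 0.47246675 -0.24404218  0.20038921] [[-0.148  0.989 -0.001]
 [ 0.989  0.148 -0.   ]
 [-0.    -0.001 -1.   ]]
```

View pics/w1.png

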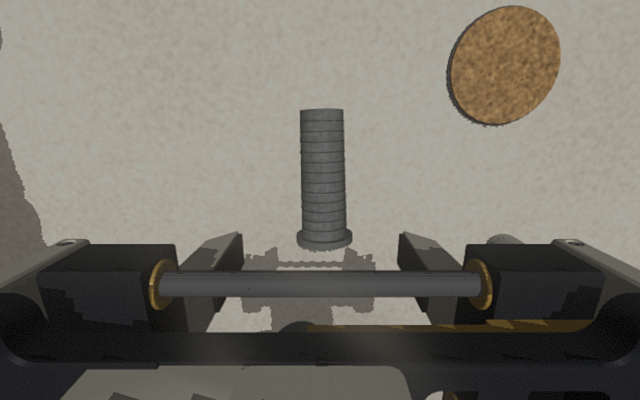

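Run:
```python
from h import *
i=cams.camera_info("wrist")
a=onz(i,(322.5,109.5),.048);b=onz(i,(325,247),.06);t=onz(i,(322.5,113),.024);f=onz(i,(324.5,240),.034)
print("top edge",a,"foot edge",b,"axis pts",t,f,"heading",np.degrees(np.arctan2(*(t-f)[1::-1])))
im=cv2.imread("pics/w1.png");h=cv2.cvtColor(im,cv2.COLOR_BGR2HSV)
m=((h[...,1]>90)&(h[...,2]>60)).astype(np.uint8);m[200:]=0;m[:,:430]=0
c=max(cv2.findContours(m,0,2)[0],key=cv2.contourArea);e=cv2.fitEllipse(cv2.convexHull(c));print(e,onz(i,e[0],.008))
# synthetic cone fit check
from scipy.optimize import minimize
def sil(x,y,ps):
    u=np.array([np.cos(ps)*np.cos(.067),np.sin(ps)*np.cos(.067),-np.sin(.067)]);v=np.array([-np.sin(ps),np.cos(ps),0]);w=np.cross(u,v)
    c=np.array([x,y,.029]);P=[]
    for s,r in((-.075,.034),(-.067,.034),(.075,.024)):
        for q in np.linspace(0,2*np.pi,60): P.append(c+u*s+r*(v*np.cos(q)+w*np.sin(q)))
    return proj(i,P)
def meas(p):
    P=sil(*p);F=P[:120];T=P[120:]
    return np.array([P[:,1].min(),P[:,1].max(),F[:,0].min(),F[:,0].max(),T[:,0].min(),T[:,0].max()])
from scipy.optimize import least_squares
r=least_squares(lambda p:meas(p)-[109,249,296.5,352.5,300.5,344],[.473,-.24,1.72]);print(r.x,np.degrees(r.x[2]),r.fun)
```

```text
top edge [ 0.46349379 -0.16484697  0.048     ] foot edge [ 0.48823089 -0.31060658  0.06      ] axis pts [ 0.46417403 -0.16824261  0.024     ] [ 0.48852055 -0.31389816  0.034     ] heading 99.48933754563707
((504.75018310546875, 64.6028823852539), (102.26760864257812, 124.1831283569336), 35.18473815917969) [ 0.65550429 -0.0881131   0.008     ]
[ 0.47592339 -0.23897487  1.73853452] 99.610690654043 [-0.87065589  1.10503393 -0.3297811   0.29030245 -0.13409888  0.16848806]
```

Wrist view: the cone runs from its flange at (325,247) to its top at (322,110), and the cork plate is at (505,65). That puts the cone's middle at (0.476,-0.239), heading 99.6°, and the plate at (0.657,-0.090).

Emit:
drive_tool(commands=[[[0, -0.067, -0.02], [0.3, 0.4, 4], 1], [[0, -0.067, -0.02], [0.3, 0.4, 8], 1], [[0, -0.067, -0.02], [0.3, 0.4, 12], 1], [[0, -0.067, -0.02], [0.3, 0.4, 15], 1], [[0, -0.067, -0.02], [0.3, 0.4, 17], 1], [[0, -0.067, -0.02], [0.3, 0.4, 18.5], 1], [[0, -0.067, -0.02], [0.3, 0.4, 19], 1], [[0, -0.067, -0.02], [0.3, 0.4, 19], 1], [[0, -0.067, -0.02], [0.3, 0.4, 19], -1], [[0, -0.067, -0.02], [0.3, 0.4, 19], -1], [[0, -0.067, -0.02], [0.3, 0.4, 19], -1], [[0, -0.067, -0.02], [0.3, 0.4, 19], -1], [[0, -0.067, -0.02], [0.3, 0.4, 19], -1], [[0, -0.067, -0.02], [0.3, 0.4, 19], -1], [[0, -0.067, -0.02], [0.3, 0.4, 19], -1]], newtons=30)

```text
clock: 2.57
position: [0.4768, -0.2396, 0.011]
ee_rot: [1.989, 2.364, -0.067]
force: [0.8, 0.0, 0.1]
width: 0.55
gripper_force: 30.0
```

Emit:
drive_tool(commands=[[[0, 0, 0], [0, 0, -1], -1], [[0, 0, 0], [0, 0, -3], -1], [[0, 0, 0], [0, 0, -5.5], -1], [[0, 0, 0], [0, 0, -8], -1], [[0, 0, 0], [0, 0, -10.5], -1], [[0, 0, 0], [0, 0, -13], -1], [[0, 0, 0], [0, 0, -15.5], -1], [[0, 0, 0], [0, 0, -17], -1], [[0, 0, 0], [0, 0, -18], -1]])

```text
clock: 3.32
position: [0.4753, -0.2274, 0.1929]
ee_rot: [1.987, 2.363, -0.066]
force: [0.9, -0.1, -2.4]
width: 0.548
gripper_force: 30.0
```

```bash
cat >> h.py <<'E'
def rel(p1,R1,s=None):
    s=s or readout.observe();R0=R.from_rotvec(s["ee_rot"]).as_matrix()
    return R.from_matrix(R0.T@R1).as_rotvec().round(3),(R0.T@(np.array(p1)-s["position"])*100).round(2)
def hor(deg):
    a=np.radians(deg);return np.array([[0,np.sin(a),np.cos(a)],[0,-np.cos(a),np.sin(a)],[1,0,0]])
E
python3 - <<'E'
from h import *
s=readout.observe();print(s["position"],s["joints"].round(2),s["width"])
for a in(45,25):print(a,rel([.62,-.13,.22],hor(a)))
E
```

```text
[ 0.47530429 -0.22741262  0.19290714] [ 0.63  0.32 -0.42  1.86  0.23  0.96  0.27] 0.5479983886876495
45 (array([-0.726,  1.499,  0.78 ]), array([ 6.92, 15.93, -3.16]))
25 (array([-0.984,  1.377,  1.056]), array([ 6.92, 15.93, -3.16]))
```

Emit:
drive_tool(commands=[[[-0.013, 0.026, 0.014], [0.12, 0.28, -0.1], -1], [[-0.038, 0.079, 0.041], [0.36, 0.84, -0.2], -1], [[-0.064, 0.131, 0.068], [0.6, 1.4, -0.3], -1], [[-0.089, 0.184, 0.096], [0.85, 1.95, -0.4], -1], [[-0.114, 0.236, 0.123], [1.1, 2.5, -0.5], -1], [[-0.14, 0.289, 0.15], [1.33, 3.07, -0.6], -1], [[-0.165, 0.341, 0.177], [1.6, 3.6, -0.7], -1], [[-0.19, 0.393, 0.205], [1.8, 4.2, -0.8], -1], [[-0.216, 0.446, 0.232], [2.05, 4.75, -0.95], -1], [[-0.241, 0.498, 0.259], [2.3, 5.3, -1.05], -1], [[-0.267, 0.551, 0.287], [2.55, 5.85, -1.15], -1], [[-0.292, 0.603, 0.314], [2.8, 6.4, -1.25], -1], [[-0.318, 0.656, 0.341], [3.0, 7.0, -1.4], -1], [[-0.343, 0.708, 0.369], [3.25, 7.5, -1.5], -1], [[-0.368, 0.76, 0.396], [3.5, 8.1, -1.6], -1], [[-0.394, 0.813, 0.423], [3.75, 8.6, -1.7], -1], [[-0.419, 0.865, 0.45], [4.0, 9.2, -1.8], -1], [[-0.445, 0.918, 0.478], [4.2, 9.75, -1.95], -1], [[-0.465, 0.96, 0.5], [4.4, 10.2, -2.0], -1], [[-0.465, 0.96, 0.5], [4.4, 10.2, -2.0], -1]])

```text
clock: 4.98
position: [0.5665, -0.1663, 0.2053]
ee_rot: [-2.035, -1.408, -1.264]
force: [-0.1, -0.6, -2.0]
width: 0.552
gripper_force: 30.0
```

Run:
```python
from h import *
s=readout.observe();print(s["position"],s["joints"].round(2),s["width"])
for a in(45,25):print(a,rel([.64,-.105,.20],hor(a)))
```

```text
[ 0.56646386 -0.1663199   0.20529525] [ 1.21  0.7  -0.71  1.83 -0.73  0.94  0.77] 0.5519239266891738
45 (array([-0.259,  0.539,  0.272]), array([3.74, 3.68, 8.03]))
25 (array([-0.598,  0.489,  0.366]), array([3.74, 3.68, 8.03]))
```

Emit:
drive_tool(commands=[[[-0.01, 0.02, 0.01], [0.15, 0.15, 0.3], -1], [[-0.035, 0.072, 0.036], [0.5, 0.5, 1.0], -1], [[-0.06, 0.126, 0.063], [0.87, 0.85, 1.9], -1], [[-0.086, 0.18, 0.09], [1.25, 1.2, 2.7], -1], [[-0.112, 0.234, 0.118], [1.6, 1.6, 3.5], -1], [[-0.138, 0.288, 0.145], [2.0, 1.95, 4.3], -1], [[-0.164, 0.342, 0.172], [2.37, 2.3, 5.1], -1], [[-0.19, 0.396, 0.2], [2.75, 2.7, 5.9], -1], [[-0.216, 0.45, 0.227], [3.1, 3.1, 6.7], -1], [[-0.242, 0.504, 0.254], [3.5, 3.45, 7.5], -1], [[-0.259, 0.539, 0.272], [3.74, 3.68, 8.0], -1], [[-0.259, 0.539, 0.272], [3.74, 3.68, 8.0], -1], [[-0.259, 0.539, 0.272], [3.74, 3.68, 8.0], -1]])

```text
clock: 6.07
position: [0.6409, -0.1042, 0.2018]
ee_rot: [-1.758, -0.737, -1.759]
force: [0.3, -0.9, -0.7]
width: 0.55
gripper_force: 30.0
```

Run:
```python
from h import *
s=readout.observe();print(s["position"],s["joints"].round(2),s["width"]);print(R.from_rotvec(s["ee_rot"]).as_matrix().round(3))
print(rel([.64,-.105,.20],hor(45)))
S=cams.get_image("scene");T=cams.get_image("top");cv2.imwrite("pics/t2.png",T)
i=cams.camera_info("scene");j=cams.camera_info("top");X=s["position"]-.019*R.from_rotvec(s["ee_rot"]).as_matrix()[:,2]
a=proj(i,X)[0].astype(int);b=proj(j,X)[0].astype(int);print(a,b)
f=lambda I,c:cv2.resize(I[c[1]-45:c[1]+55,c[0]-40:c[0]+40],(400,500),interpolation=2)
cv2.imwrite("pics/c2.png",np.clip(np.hstack([f(S,a),f(T,b)])*1.5,0,255))
```

```text
[ 0.64090176 -0.10417338  0.20181015] [ 1.34  1.2  -1.    1.97 -1.24  0.72  1.18] 0.5496523896504801
[[-0.002  0.71   0.704]
 [ 0.004 -0.704  0.71 ]
 [ 1.     0.005 -0.001]]
(array([-0.004,  0.001,  0.005]), array([-0.18, -0.01, -0.12]))
[330 201] [321 181][ WARN:0@5.191] global loadsave.cpp:1063 imwrite_ Unsupported depth image for selected encoder is fallbacked to CV_8U.
```

View pics/c2.png

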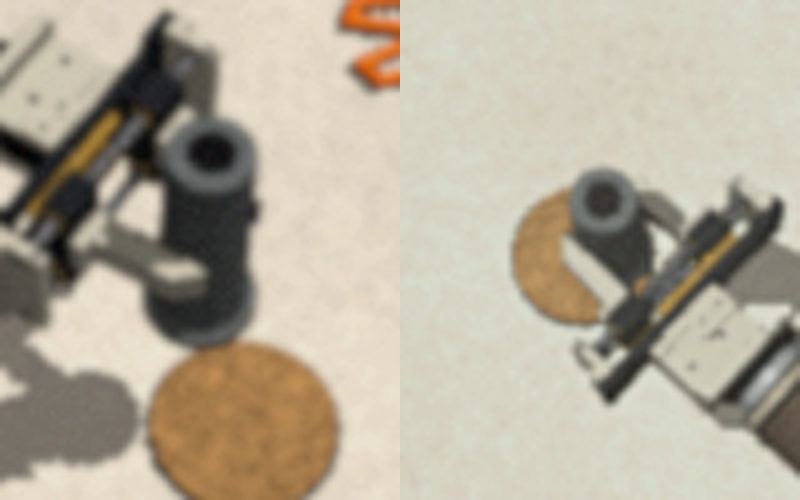

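Run:
```python
from h import *
s=readout.observe();T=cams.camera_info("top");S=cams.camera_info("scene")
G=s["position"]-.019*R.from_rotvec(s["ee_rot"]).as_matrix()[:,2]
for d in(0,):
  X=tri((T,(321.4,176)),(S,(332,186.4)));print("grasp",G,"top",X,"tilt deg (x,y)",np.degrees((X-G)[:2]/.075))
P=np.array([.657,-.090,.0]);
for a in(45,55):
  h=hor(a); 
  for z in(.14,.086): print(a,z,rel(P+[0,0,z]+.019*h[:,2],h))
```

```text
grasp [ 0.6277997  -0.11821826  0.20271839] top [ 0.62805086 -0.11681449  0.27422232] tilt deg (x,y) [0.19186571 1.07240022]
45 0.14 (array([-0.004,  0.002,  0.007]), array([-6.26,  0.05,  4.07]))
45 0.086 (array([-0.004,  0.002,  0.007]), array([-1.166e+01,  1.000e-02,  4.090e+00]))
55 0.14 (array([0.171, 0.003, 0.007]), array([-6.26, -0.28,  4.05]))
55 0.086 (array([0.171, 0.003, 0.007]), array([-11.66,  -0.32,   4.06]))
```

Emit:
drive_tool(commands=[[[0.02, 0, 0.005], [-0.5, 0, 0.4], -1], [[0.05, 0, 0.005], [-1.5, -0.1, 1.2], -1], [[0.09, 0, 0.005], [-3, -0.15, 2.2], -1], [[0.13, 0.003, 0.007], [-4.5, -0.2, 3.2], -1], [[0.16, 0.003, 0.007], [-6, -0.28, 4.05], -1], [[0.171, 0.003, 0.007], [-7.5, -0.28, 4.05], -1], [[0.171, 0.003, 0.007], [-9, -0.28, 4.05], -1], [[0.171, 0.003, 0.007], [-10, -0.28, 4.05], -1], [[0.171, 0.003, 0.007], [-10.3, -0.3, 4.05], -1], [[0.171, 0.003, 0.007], [-10.3, -0.3, 4.05], -1], [[0.171, 0.003, 0.007], [-10.3, -0.3, 4.05], -1]])

```text
clock: 7.08
position: [0.6673, -0.0742, 0.0996]
ee_rot: [-1.642, -0.851, -1.644]
force: [0.1, 0.9, -1.4]
width: 0.55
gripper_force: 30.0
```

Run:
```python
from h import *
s=readout.observe();print(s["position"],s["joints"].round(2),s["width"],s["force"]);h=hor(55)
print(rel(np.array([.657,-.090,.088])+.019*h[:,2],h))
S=cams.get_image("scene");i=cams.camera_info("scene");T=cams.get_image("top");j=cams.camera_info("top");X=s["position"]-.019*h[:,2]
a=proj(i,X)[0].astype(int);b=proj(j,X)[0].astype(int);print(a,b)
f=lambda I,c:cv2.resize(I[c[1]-50:c[1]+50,c[0]-40:c[0]+40],(400,500),interpolation=2)
cv2.imwrite("pics/c3.png",np.clip(np.hstack([f(S,a),f(T,b)])*1.5,0,255).astype(np.uint8))
```

```text
[ 0.66727814 -0.07421652  0.09962936] [ 1.17  1.34 -0.85  1.77 -1.03  0.86  1.09] 0.5503010382716188 [ 0.08327781  0.93787068 -1.40696866]
(array([ 0.001, -0.003, -0.002]), array([-1.16,  0.07,  0.01]))
[340 226] [315 180]
```

View pics/c3.png

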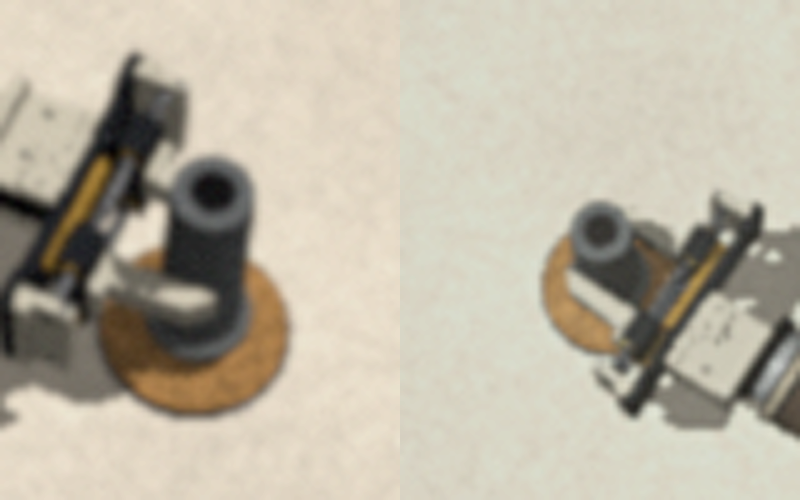

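The cone is upright over the plate: its top ring is at (212,192) and its foot at (203,320) in the scene crop. Next I lower it slowly.

Emit:
drive_tool(commands=[[[0, -0.003, -0.002], [-0.5, 0.07, 0], -1], [[0, -0.003, -0.002], [-0.8, 0.07, 0], -1], [[0, -0.003, -0.002], [-1.0, 0.07, 0], -1], [[0, -0.003, -0.002], [-1.15, 0.07, 0], -1], [[0, -0.003, -0.002], [-1.25, 0.07, 0], -1], [[0, -0.003, -0.002], [-1.25, 0.07, 0], -1]])

```text
clock: 7.68
position: [0.6681, -0.0742, 0.0862]
ee_rot: [-1.645, -0.856, -1.642]
force: [-0.5, -0.7, -1.0]
width: 0.552
gripper_force: 30.0
```

Emit:
drive_tool(commands=[[[0, 0, 0], [-0.1, 0, 0], -1], [[0, 0, 0], [-0.2, 0, 0], -1], [[0, 0, 0], [-0.3, 0, 0], -1], [[0, 0, 0], [-0.3, 0, 0], -1]])

```text
clock: 8.02
position: [0.6681, -0.0743, 0.0834]
ee_rot: [-1.645, -0.856, -1.643]
force: [0.1, -0.0, -2.2]
width: 0.549
gripper_force: 30.0
```

Emit:
drive_tool(commands=[[[0, 0, 0], [-0.1, 0, 0], -1], [[0, 0, 0], [-0.2, 0, 0], -1], [[0, 0, 0], [-0.2, 0, 0], -1]])

```text
clock: 8.27
position: [0.6683, -0.0741, 0.0834]
ee_rot: [-1.641, -0.855, -1.645]
force: [-2.3, -2.0, 5.1]
width: 0.546
gripper_force: 30.0
```

Emit:
drive_tool(commands=[[[0, 0, 0], [0.1, 0, 0], -1], [[0, 0, 0], [0.1, 0, 0], -0.1], [[0, 0, 0], [0.1, 0, 0], 0.2], [[0, 0, 0], [0.1, 0, 0], 0.5], [[0, 0, 0], [0.1, 0, 0], 0.8], [[0, 0, 0], [0.1, 0, 0], 1], [[0, 0, 0], [0.1, 0, 0], 1], [[0, 0, 0], [0.1, 0, 0], 1], [[0, 0, 0], [0.1, 0, -1], 1], [[0, 0, 0], [0.1, 0, -3], 1], [[0, 0, 0], [0.1, 0, -6], 1], [[0, 0, 0], [0.1, 0, -9], 1], [[0, 0, 0], [0.1, 0, -12], 1], [[0, 0, 0], [0.1, 0, -12], 1]])

```text
clock: 9.43
position: [0.5971, -0.1799, 0.0802]
ee_rot: [-1.655, -0.853, -1.644]
force: [0.0, -1.6, -1.0]
width: 0.999
gripper_force: 0.0
```

Run:
```python
from h import *
s=readout.observe();print(s["position"],s["joints"].round(2),s["width"],s["force"]);print(R.from_rotvec(s["ee_rot"]).as_matrix().round(3))
S=cams.get_image("scene");W=cams.get_image("top")
f=lambda I,x,y,w,h,k:cv2.resize(I[y:y+h,x:x+w],None,fx=k,fy=k,interpolation=2)
a=f(S,290,180,90,100,4);b=f(S,405,160,100,100,4);c=f(W,280,150,90,50,4)
M=np.zeros((600,800,3),np.uint8);M[:400,:360]=a;M[:400,380:780]=b;M[400:600,:360]=c
d=f(W,190,150,75,50,4);M[400:600,380:680]=d
cv2.imwrite("pics/c4.png",np.clip(M*1.5,0,255).astype(np.uint8))
```

```text
[ 0.59711445 -0.17991165  0.0802499 ] [ 1.29  1.32 -0.74  1.7  -0.89  1.06  1.01] 0.9990451330828458 [ 0.00753424 -1.57867465 -1.00667401]
[[ 0.004  0.815  0.58 ]
 [ 0.006 -0.58   0.815]
 [ 1.     0.    -0.007]]
```

View pics/c4.png

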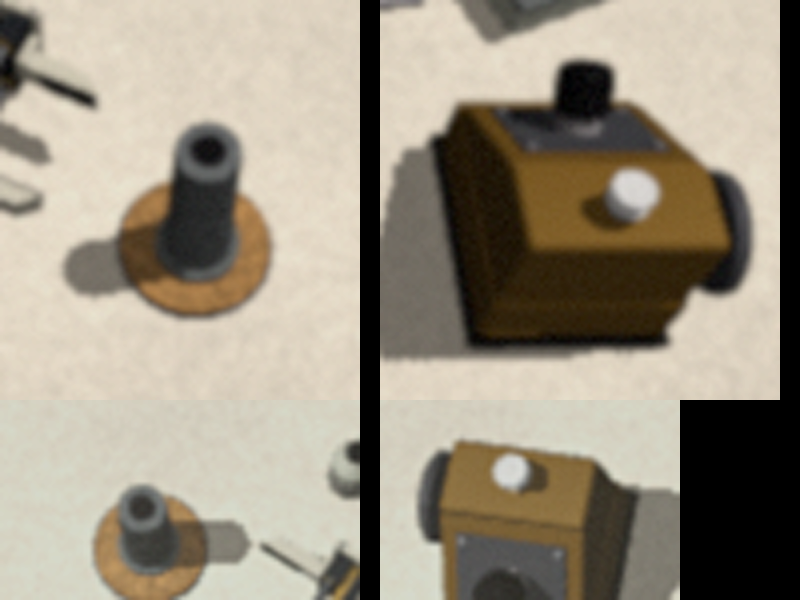

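The cone stands in the middle of the cork plate, with its foot at (198,245) in the crop. Next is the knob: back off and up first.

Emit:
drive_tool(commands=[[[0, 0, 0], [0, 0, -4], 1], [[0, 0, 0], [4, 0, -8], 1], [[0, 0, 0], [8, 0, -8], 1], [[0, 0, 0], [12, 0, -8], 1], [[0, 0, 0], [16, 0, -8], 1], [[0, 0, 0], [20, 0, -8], 1], [[0, 0, 0], [22, 0, -8], 1], [[0, 0, 0], [22, 0, -8], 1]])

```text
clock: 10.2
position: [0.5545, -0.2359, 0.3093]
ee_rot: [-1.64, -0.865, -1.646]
force: [-0.4, 1.4, 0.8]
width: 1.003
gripper_force: 0.0
```

```bash
cat >> h.py <<'E'
def kn(psi):
    x=np.array([np.cos(psi),np.sin(psi),0]);y=np.array([-np.sin(psi),np.cos(psi),0]);t=np.radians(35)
    a=-x*np.sin(t)+np.array([0,0,np.cos(t)]);z=-a
    return np.column_stack([np.cross(y,z),y,z])
E
python3 - <<'E'
from h import *
s=readout.observe();print(s["position"],s["joints"].round(2))
M=kn(np.radians(-9.5));print(rel(np.array([.591,.284,.14])-.14*M[:,2],M))
M[:,:2]*=-1;print("other",rel(np.array([.591,.284,.14])-.14*M[:,2],M))
E
```

```text
[ 0.55449357 -0.23587196  0.30929533] [ 1.42  0.96 -0.81  1.7  -0.94  1.28  0.73]
(array([ 1.067, -1.288, -2.038]), array([ -5.19, -33.99,  41.33]))
other (array([-1.034, -0.857,  0.546]), array([ -5.19, -33.99,  41.33]))
```

Run:
```python
from h import *
a=np.radians(100);x=np.array([np.cos(a),np.sin(a),0]);z=np.array([0,0,-1.]);M=np.column_stack([x,np.cross(z,x),z])
print(rel([.48,.03,.33],M))
```

```text
(array([ 0.617, -1.48 , -0.606]), array([  2.24, -21.28,  17.57]))
```

Emit:
drive_tool(commands=[[[0.04, -0.1, -0.04], [0.2, -1.5, 1.2], 1], [[0.08, -0.2, -0.08], [0.3, -3, 2.4], 1], [[0.12, -0.3, -0.12], [0.45, -4.3, 3.5], 1], [[0.165, -0.4, -0.16], [0.6, -5.7, 4.7], 1], [[0.21, -0.5, -0.205], [0.75, -7.2, 6], 1], [[0.25, -0.6, -0.245], [0.9, -8.6, 7], 1], [[0.29, -0.7, -0.285], [1, -10, 8.3], 1], [[0.33, -0.8, -0.33], [1.2, -11.5, 9.5], 1], [[0.375, -0.9, -0.37], [1.4, -13, 10.7], 1], [[0.415, -1.0, -0.41], [1.5, -14.4, 12], 1], [[0.46, -1.1, -0.45], [1.7, -15.8, 13], 1], [[0.5, -1.2, -0.49], [1.8, -17.2, 14.2], 1], [[0.54, -1.3, -0.53], [2, -18.7, 15.4], 1], [[0.58, -1.4, -0.57], [2.1, -20.1, 16.6], 1], [[0.617, -1.48, -0.606], [2.2, -21.3, 17.6], 1], [[0.617, -1.48, -0.606], [2.2, -21.3, 17.6], 1], [[0.617, -1.48, -0.606], [2.2, -21.3, 17.6], 1]])

```text
clock: 11.62
position: [0.4791, 0.0328, 0.3241]
ee_rot: [-2.006, -2.407, 0.003]
force: [0.1, -1.1, -0.1]
width: 1.0
gripper_force: 0.0
```

Run:
```python
from h import *
s=readout.observe();print(s["position"],s["joints"].round(2))
M=kn(np.radians(-9.5));print(rel(np.array([.591,.284,.14])-.14*M[:,2],M))
```

```text
[0.47907412 0.03278403 0.32414027] [ 0.49  0.22 -0.8   1.7   0.16  1.29 -0.16]
(array([-0.376, -0.54 , -1.183]), array([25.39,  8.03,  7.02]))
```

Emit:
drive_tool(commands=[[[-0.03, -0.045, -0.1], [2.1, 0.7, 0.5], 1], [[-0.06, -0.09, -0.2], [4.2, 1.3, 1.0], 1], [[-0.09, -0.135, -0.3], [6.3, 2, 1.5], 1], [[-0.126, -0.18, -0.395], [8.5, 2.7, 2.3], 1], [[-0.157, -0.225, -0.49], [10.6, 3.3, 2.9], 1], [[-0.19, -0.27, -0.59], [12.7, 4, 3.5], 1], [[-0.22, -0.315, -0.69], [14.8, 4.7, 4.1], 1], [[-0.25, -0.36, -0.79], [17, 5.3, 4.7], 1], [[-0.282, -0.405, -0.89], [19, 6, 5.2], 1], [[-0.313, -0.45, -0.985], [21.2, 6.7, 5.8], 1], [[-0.345, -0.495, -1.085], [23.3, 7.3, 6.4], 1], [[-0.376, -0.54, -1.183], [25.4, 8, 7], 1], [[-0.376, -0.54, -1.183], [25.4, 8, 7], 1], [[-0.376, -0.54, -1.183], [25.4, 8, 7], 1]])

```text
clock: 12.78
position: [0.5143, 0.2918, 0.2533]
ee_rot: [0.221, 2.525, -0.073]
force: [0.4, -0.0, -0.5]
width: 1.0
gripper_force: 0.0
```

Run:
```python
from h import *
s=readout.observe();print(s["position"],s["joints"].round(2),R.from_rotvec(s["ee_rot"]).as_matrix().round(3))
M=kn(np.radians(-9.5));print(rel(np.array([.591,.284,.14])-.14*M[:,2],M))
cv2.imwrite("pics/w2.png",np.clip(cams.get_image("wrist")*1.4,0,255).astype(np.uint8))
```

```text
[0.51434618 0.29176029 0.25327591] [-0.17  0.34 -0.95  1.98  1.05  1.04 -0.28] [[-0.808  0.175  0.562]
 [ 0.142  0.985 -0.102]
 [-0.572 -0.003 -0.821]]
(array([-0.008, -0.003, -0.006]), array([ 0.2 ,  0.5 , -0.31]))
```

View pics/w2.png

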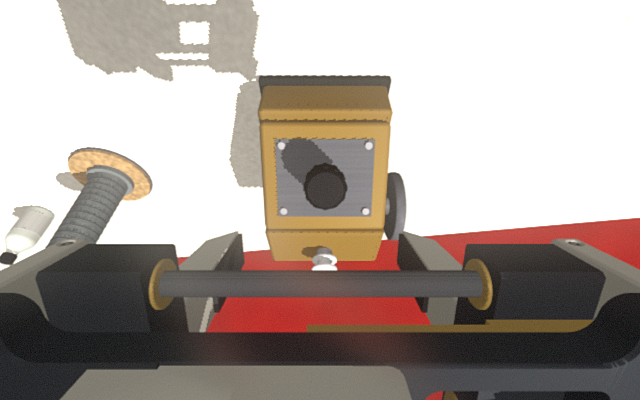

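Wrist view: the knob is at (325,186), the face plate screws at (281,146), (369,146), (284,211) and (366,211), and the standing cone is at lower left. I'll fit the winder's face by PnP on the ochre face corners.

Run:
```python
from h import *
i=cams.camera_info("wrist");K=i["camera_matrix"];s=readout.observe()
# face frame: x up-slope (winder back), y left(winder +y), z out.
obj=np.array([[-.064,-.075,0],[-.064,.075,0],[.064,.075,0],[.064,-.075,0]])
px=np.array([[261,121],[389.5,121],[384.5,230.5],[266.5,230.5]],float)
ok,r,t=cv2.solvePnP(obj,px,K,None);q,_=cv2.projectPoints(obj,r,t,K,None);print("res",(q[:,0]-px).round(1).tolist())
Rw=i["R"].T@cv2.Rodrigues(r)[0];c=i["R"].T@(t[:,0]-i["t"]);a=Rw[:,2]
print("face c",c,"axis",a,"tilt",np.degrees(np.arccos(a[2])),"yaw",np.degrees(np.arctan2(-a[1],-a[0])),"knob",c+.033*a)
# constrained: knob head disc
M=kn(np.radians(-9.5));a=-M[:,2]
g=cv2.cvtColor(cv2.imread("pics/w2.png"),6);m=(g<45).astype(np.uint8);m[:160]=0;m[213:]=0;m[:,:295]=0;m[:,355:]=0
cc=max(cv2.findContours(m,0,2)[0],key=cv2.contourArea);print(cv2.boundingRect(cc),cv2.minEnclosingCircle(cc))
X=c+.033*a;print("pred knob px: mid",proj(i,X),"outer",proj(i,X+.019*a))
```

```text
res [[-0.3, 1.3], [0.7, 1.2], [1.6, -1.6], [-2.0, -1.1]]
face c [0.61816979 0.27881139 0.10215551] axis [-0.65184066  0.12878149  0.74734134] tilt 41.63940144936746 yaw -11.175770391251376 knob [0.59665905 0.28306118 0.12681778]
(308, 163, 20, 13) ((317.5, 169.5), 10.977349281311035)
pred knob px: mid [[325.77973386 183.82972333]] outer [[325.96896026 188.15590923]]
```

Run:
```python
from h import *
from scipy.optimize import least_squares
i=cams.camera_info("wrist");S=cams.camera_info("scene");T=cams.camera_info("top");s=readout.observe()
t=np.radians(35);f=np.array([-.095,0,.153-.128*np.sin(t)]);u=np.array([np.cos(t),0,np.sin(t)]);n=np.array([-np.sin(t),0,np.cos(t)]);y=np.array([0,1,0])
cor=[f-.075*y,f+.075*y,f+.128*u+.075*y,f+.128*u-.075*y]; kf=f+.064*u; P=np.array(cor+[kf+.052*n])
px=np.array([[261,121],[389.5,121],[384.5,230.5],[266.5,230.5],[325.5,187.5]])
W=lambda p:P@R.from_euler("z",p[2]).as_matrix().T+[p[0],p[1],p[3] if len(p)>3 else 0]
for p0 in([.65,.275,-.16],[.65,.275,-.16,0]):
  r=least_squares(lambda p:(proj(i,W(p))-px).ravel(),p0);print(r.x,np.degrees(r.x[2]),(r.fun.reshape(-1,2)).round(1).tolist())
  M=kn(r.x[2]);Z=r.x[3] if len(p0)>3 else 0
  k=R.from_euler("z",r.x[2]).apply(kf+.033*n)+[r.x[0],r.x[1],Z];print("knob",k,"cams",proj(T,k),proj(S,k))
  for d in(.03,-.019): print(d,rel(k-d*M[:,2],M))
```

```text
[ 0.64802136  0.27294079 -0.17367774] -9.951001571434409 [[-5.7, 0.1], [5.9, -0.5], [3.4, 1.0], [-4.1, 1.3], [0.4, 3.6]]
knob [0.58744431 0.28356875 0.14332313] cams [[218.6285252  198.36357243]] [[455.72841583 180.52183542]]
0.03 (array([-0.004, -0.002, -0.003]), array([ 0.38,  0.56, 10.23]))
-0.019 (array([-0.004, -0.002, -0.003]), array([ 0.37,  0.58, 15.13]))
[ 0.6595872   0.27117546 -0.17330861 -0.01273082] -9.929852118526016 [[-2.1, 1.8], [2.2, 1.2], [0.5, -2.7], [-1.1, -2.4], [0.3, 1.4]]
knob [0.59900624 0.28178106 0.13059231] cams [[220.19709765 196.12402979]] [[455.25000174 186.04806149]]
0.03 (array([-0.005, -0.002, -0.003]), array([ 0.15,  0.59, 11.94]))
-0.019 (array([-0.005, -0.002, -0.003]), array([ 0.14,  0.61, 16.84]))
```

Knob estimate is about (0.592,0.283,0.138), with lateral position certain and axial within about 8 mm. I'll go in and close lightly first to check centring.

Emit:
drive_tool(commands=[[[-0.004, -0.002, -0.003], [0.25, 0.58, 2], 1], [[-0.004, -0.002, -0.003], [0.25, 0.58, 5], 1], [[-0.004, -0.002, -0.003], [0.25, 0.58, 8], 1], [[-0.004, -0.002, -0.003], [0.25, 0.58, 10.5], 1], [[-0.004, -0.002, -0.003], [0.25, 0.58, 12.5], 1], [[-0.004, -0.002, -0.003], [0.25, 0.58, 13.5], 1], [[-0.004, -0.002, -0.003], [0.25, 0.58, 14.5], 1], [[-0.004, -0.002, -0.003], [0.25, 0.58, 15.3], 1], [[-0.004, -0.002, -0.003], [0.25, 0.58, 15.3], 1], [[-0.004, -0.002, -0.003], [0.25, 0.58, 15.3], 1]], newtons=4)

```text
clock: 13.67
position: [0.6005, 0.2834, 0.1289]
ee_rot: [0.217, 2.52, -0.067]
force: [-0.6, 0.4, 0.0]
width: 1.001
gripper_force: 0.0
```

Run:
```python
from h import *
s=readout.observe();print(s["position"],s["force"],s["joints"].round(2))
S=cams.get_image("scene");W=cams.get_image("top")
f=lambda I,x,y,w,h,k:cv2.resize(I[y:y+h,x:x+w],None,fx=k,fy=k,interpolation=2)
w=cv2.resize(cams.get_image("wrist")[80:320,170:470],(400,320))
M=np.zeros((600,800,3),np.uint8);M[:320,:400]=w;M[:400,400:800]=f(S,415,140,80,80,5)
M[325:600,:400]=f(W,185,155,80,55,5)
cv2.imwrite("pics/c5.png",np.clip(M*1.6,0,255).astype(np.uint8))
```

```text
[0.60051633 0.28335749 0.12887174] [-0.55549213  0.36586098  0.0199988 ] [-0.21  0.59 -0.8   2.    1.38  0.94 -0.48]
```

View pics/c5.png

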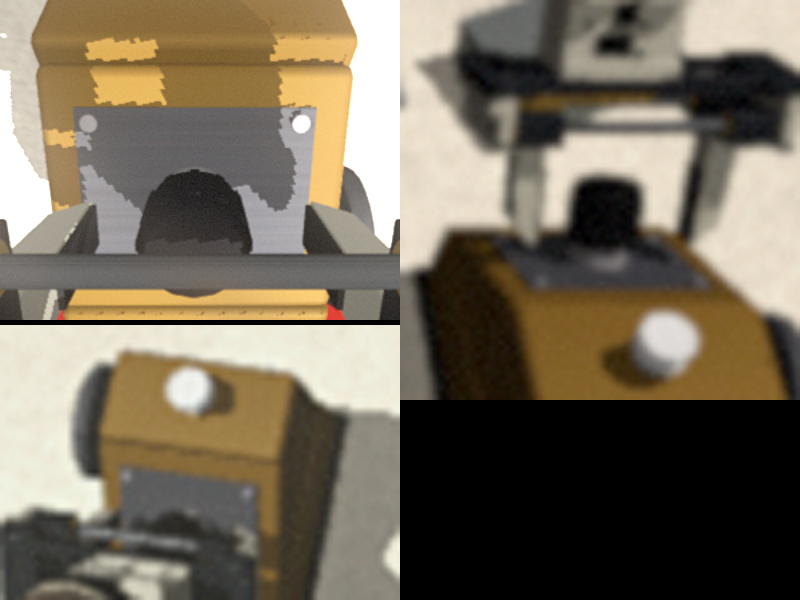

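The knob, at (195,230) in the wrist crop, lies centred between the fingers, and the tips are beside the head and clear of the face. Next is the light close.

Emit:
drive_tool(commands=[[[0, 0, 0], [0, 0, 0], 0.2], [[0, 0, 0], [0, 0, 0], 0.1], [[0, 0, 0], [0, 0, 0], 0], [[0, 0, 0], [0, 0, 0], -0.1], [[0, 0, 0], [0, 0, 0], -0.4], [[0, 0, 0], [0, 0, 0], -0.4], [[0, 0, 0], [0, 0, 0], -0.4]], newtons=4)

```text
clock: 14.4
position: [0.6005, 0.2834, 0.1284]
ee_rot: [0.216, 2.52, -0.067]
force: [1.1, 0.6, 1.1]
width: 0.54
gripper_force: 0.0
```

Emit:
drive_tool(commands=[[[0, 0, 0], [0, 0, 0], -0.4], [[0, 0, 0], [0, 0, 0], -0.4], [[0, 0, 0], [0, 0, 0], -0.4], [[0, 0, 0], [0, 0, 0], -0.4]], newtons=4)

```text
clock: 14.73
position: [0.6004, 0.2814, 0.1282]
ee_rot: [0.218, 2.52, -0.071]
force: [-3.1, -5.8, 2.9]
width: 0.461
gripper_force: 4.0
```

Emit:
drive_tool(commands=[[[0, 0, 0], [0, -0.1, 0], -0.4], [[0, 0, 0], [0, -0.2, 0], -0.4], [[0, 0, 0], [0, -0.25, 0], -0.4], [[0, 0, 0], [0, -0.25, 0], -0.4]], newtons=4)

```text
clock: 15.07
position: [0.6002, 0.2814, 0.1284]
ee_rot: [0.216, 2.52, -0.066]
force: [2.6, 0.9, -3.2]
width: 0.457
gripper_force: 4.0
```

Centred. I'll tighten the grip and pull out in small steps.

Emit:
drive_tool(commands=[[[0, 0, 0], [0, 0, 0], -1], [[0, 0, 0], [0, 0, 0], -1], [[0, 0, 0], [0, 0, 0], -1], [[0, 0, 0], [0, 0, -0.1], -1], [[0, 0, 0], [0, 0, -0.2], -1], [[0, 0, 0], [0, 0, -0.3], -1], [[0, 0, 0], [0, 0, -0.4], -1], [[0, 0, 0], [0, 0, -0.4], -1]], newtons=30)

```text
clock: 15.73
position: [0.5979, 0.2817, 0.1316]
ee_rot: [0.216, 2.52, -0.066]
force: [5.9, 4.2, -6.2]
width: 0.451
gripper_force: 30.0
```

Emit:
drive_tool(commands=[[[0, 0, 0], [0, 0, -0.1], -1], [[0, 0, 0], [0, 0, -0.2], -1], [[0, 0, 0], [0, 0, -0.3], -1], [[0, 0, 0], [0, 0, -0.4], -1], [[0, 0, 0], [0, 0, -0.5], -1], [[0, 0, 0], [0, 0, -0.6], -1], [[0, 0, 0], [0, 0, -0.7], -1], [[0, 0, 0], [0, 0, -0.8], -1], [[0, 0, 0], [0, 0, -0.9], -1], [[0, 0, 0], [0, 0, -1.0], -1], [[0, 0, 0], [0, 0, -1.1], -1], [[0, 0, 0], [0, 0, -1.1], -1]])

```text
clock: 16.73
position: [0.5916, 0.2828, 0.1409]
ee_rot: [0.216, 2.52, -0.066]
force: [-0.2, 4.9, 2.8]
width: 0.453
gripper_force: 30.0
```

Emit:
drive_tool(commands=[[[0, 0, 0], [0, 0, 0], -0.05], [[0, 0, 0], [0, 0, 0], 0.1], [[0, 0, 0], [0, 0, 0], 0.4], [[0, 0, 0], [0, 0, 0], 0.7], [[0, 0, 0], [0, 0, 0], 1], [[0, 0, 0], [0, 0, 0], 1], [[0, 0, 0], [0, 0, 0], 1], [[0, 0, 0], [0, 0, 0], 1], [[0, 0, 0], [0, 0, -2], 1], [[0, 0, 0], [0, 0, -5], 1], [[0, 0, 0], [0, 0, -8.5], 1], [[0, 0, 0], [0, 0, -12], 1], [[0, 0, 0], [0, 0, -14], 1], [[0, 0, 0], [0, 0, -14], 1]])

```text
clock: 17.9
position: [0.5105, 0.299, 0.2595]
ee_rot: [0.213, 2.516, -0.06]
force: [0.2, 0.6, -0.2]
width: 1.0
gripper_force: 0.0
```

Run:
```python
from h import *
s=readout.observe();print(s["clock"],s["position"],s["force"])
S=cams.get_image("scene");W=cams.get_image("top")
f=lambda I,x,y,w,h,k:cv2.resize(I[y:y+h,x:x+w],None,fx=k,fy=k,interpolation=2)
w=cv2.resize(cams.get_image("wrist"),(400,250))
M=np.zeros((600,800,3),np.uint8);M[:250,:400]=w;M[:400,400:800]=f(S,405,160,100,100,4)
M[260:600,:400]=f(S,290,175,100,85,4);M[400:600,400:800]=cv2.resize(W[120:270,170:470],(400,200))
cv2.imwrite("pics/c6.png",np.clip(M*1.5,0,255).astype(np.uint8))
```

```text
17.9 [0.51052354 0.29903081 0.25953501] [ 0.20585855  0.57728151 -0.18290373]
```

View pics/c6.png

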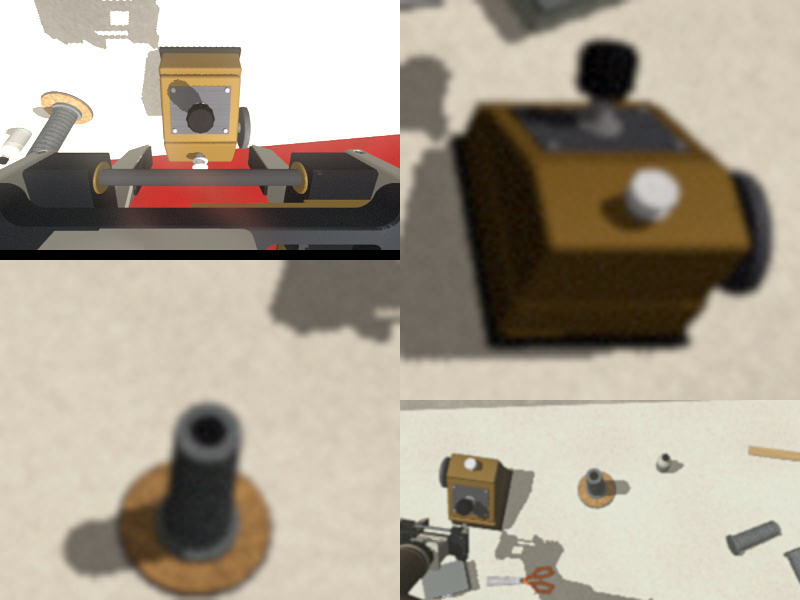

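The knob head, at (608,70) in the scene crop, now stands off the face with a longer stem showing. The winder, shears, case and oil bottle look unmoved, and the cone still stands on the plate. The arm is touching nothing, so I'm handing in.

```bash
python3 -c "
from cell import job;print(job.sign_off())"
```

```text
the job is handed in; nothing more can be done
None
```

The job is handed in at about 18 s of robot time: the cone stands foot down in the middle of the feed plate, and the knob was pulled out about 15 mm and let go, showing out afterwards, with the winder and bystanders apparently unmoved in the last pictures.

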